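# Reload the label stand and refit its tear-off plate

### The arm

A 6-joint arm with a two-finger parallel gripper is mounted at the origin on the work surface. World frame = base frame: x ahead of the robot, y to its left, z up, the work surface at z = 0. Lengths are in mm, angles in rad, forces in N, time in s.
With the tool pointing down it reaches from about 275 to 750 mm from the base axis. Payload 10.2 kg.
Tool frame: the origin (TCP) lies between the finger pads; the fingertips stand 17 mm ahead of it and the grasp point (between the pads) lies 2 mm behind it (tips_ahead is the distance from the TCP to the fingertips, in mm); z points along the fingers, y is the line along which they close (so a half turn about z gives the same grasp; the last joint's range is limited). The gripper opens to 85 mm and grips with 20 to 120 N. Pads are 22 mm wide; open, the fingers measure 114 mm over their backs; the gripper's body (76 mm by 85 mm) begins 54 mm behind the grasp point. The pads swing forward as they close: fully open they stand 13 mm farther back than shut.
Start: joints at [0.929, 0.313, 1.498, -0, 1.331, -0.223], TCP at [213.512, 479.629, 248.294] pointing down, gripper open.
Joint ranges: [-2.94, 2.94], [-0.97, 2.17], [0.19, 2.56], [-1.23, 4.37], [0.02, 3.11], [-2.88, 2.88]. Speed limits (rad/s): [2.39, 2.39, 3.01, 3.14, 3.14, 3.14].

### API

Orientations are given as a unit quaternion [w, x, y, z].
In Python, from rig import sense, capture, finish_job, boxes_of, tips_ahead gives the robot as it stands.
- The arm moves only by the tool drive_tool, never from a script. Its argument "commands" is text: rows parted by semicolons, each of 7 numbers parted by spaces: the shift along the world's x, y, z in units of 0.1 m (1.0 is 0.1 m), then the turn, a rotation vector about the world's x, y, z in units of pi/4 rad (1.0 is pi/4 rad), then the opening in per cent of the stroke, from 0 (shut) to 100 (fully open). A call has 1 to 20 rows; each row shifts and turns the commanded pose from where the row before left it; what a row does not reach is not made up. A row lasts 1/12 s, in which the tool goes at most 41.7 mm and 7.16 degrees, less where a joint would pass 70% of its speed; a pose out of reach is approached as far as the arm can. A call with a number of a shift or a turn outside -1 to 1 is refused whole. A call with a gripper value outside its range is refused whole. The fingers move at their own pace and stop on an object; "force" is the grip in N (left out, the last holds). Time passes only in rows, so rows that do not move let the fingers close. It gives the time, the measured TCP pose, the force, the opening and the grip force at its end, in the units of the state.
- sense(): the state, without advancing time (a new reading comes with each control period).
- capture(name): name is "side" or "top"; returns a dict with "pixels" (420x560x3 uint8, blue, green, red), "fov_y" (degrees; the focal length in pixels is half the picture's height over the tangent of half this angle, whatever the lens; pixels are square), "cx", "cy" (the principal point, pixels), "position" and "attitude" of the camera in the world. Camera axes: x right, y down, z forward; pixel columns grow to the right and rows downward; lengths in mm; the calibration is good to about 2 mm. A picture is of the moment at which its call begins. There is no depth.
- finish_job(): hands the job in; it is judged then, once.
Trained networks look in a picture, given as the dict that the camera call returned (one of the last four; its "shot" number tells which), for a name from the list of things; names that differ only in an ending like _2 or _b are one class to them, and where a whole thing is asked for, a point or a joint stands for the part that bears it (a point fixed in the world has none). Each returns a list of dicts, best first, with "confidence" (0 to 1); they miss things now and then, are a little off and sometimes report something else, mostly with a low value. They report only what shows in the picture. A call takes as long as a camera call. They do not tell look-alikes from the thing itself.
- boxes_of(picture, name): "position" ([column, row] in pixels, amid what is visible of it).
The state is a dict: "time_s": time; "joints": joint angles; "dq": joint speeds; "tau": joint torques, N m; "eef_pos": TCP position; "ee_rot": TCP orientation; "force": force on the tool from outside, world axes, zero at the start; "wrist_torque": the same for the moment, N m; "grip_width": opening from 0.0 (shut) to 1.0 (fully open); "grip_force": force on a finger pad.
Only numpy, scipy, OpenCV 4.12 (cv2) and the standard library are available. Lean on these libraries where they do the work, as an engineer would, in place of code of your own. Each camera call takes 0.05 s, during which the arm holds its last target. There are 200 camera calls.

### The job

Restock the labelling place on the blood-collection table: slip each of the three white label rolls down over the spindle that matches its height (shortest roll on the shortest spindle, middle on middle, tallest on tallest), so that it rests flat on the spindle's foot. Only when all three rolls are on, lift the metal tear-off plate out of its black parking block and press its thin lower edge down into the middle of the sprung clip until it is fully home and stands upright there by itself. Do not knock over the paper cup.

Things in the scene. Friction and masses are not known exactly. Their poses are not given: they have to be found in the camera images.
- roll_short: The shortest white label roll standing on end: a paper tube 35 mm high, 60 mm outside diameter, with a 40 mm bore right through (10 mm wall, brown cardboard core). Loose, 40 to 170 g. Origin: centre of its underside; z up along its axis; its yaw means nothing.
- roll_medium: The middle white label roll standing on end: a paper tube 55 mm high, 60 mm outside diameter, with a 40 mm bore right through (10 mm wall, brown cardboard core). Loose, 40 to 170 g. Origin: centre of its underside; z up along its axis; its yaw means nothing.
- roll_tall: The tallest white label roll standing on end: a paper tube 75 mm high, 60 mm outside diameter, with a 40 mm bore right through (10 mm wall, brown cardboard core). Loose, 40 to 170 g. Origin: centre of its underside; z up along its axis; its yaw means nothing.
- spindle_short: The shortest spindle, fixed to the table: a plain upright steel pin of 16 mm diameter with a slightly tapered tip, on a grey round foot of 76 mm diameter and 8 mm thickness. The pin's tip is 55 mm above the table (47 mm above the foot's top). Origin: centre of the foot's underside, z up.
- spindle_medium: The middle spindle, fixed to the table: a plain upright steel pin of 16 mm diameter with a slightly tapered tip, on a grey round foot of 76 mm diameter and 8 mm thickness. The pin's tip is 75 mm above the table (67 mm above the foot's top). Origin: centre of the foot's underside, z up.
- spindle_tall: The tallest spindle, fixed to the table: a plain upright steel pin of 16 mm diameter with a slightly tapered tip, on a grey round foot of 76 mm diameter and 8 mm thickness. The pin's tip is 95 mm above the table (87 mm above the foot's top). Origin: centre of the foot's underside, z up.
- plate: Tear-off plate, loose, 60 to 130 g: upright aluminium sheet 4 mm thick (x), 80 mm long (y), 80 mm high in all; black grip bar 12 mm thick (x), 70 mm long (y) along its top, 64 to 80 mm above the lower edge. Origin: middle of the lower edge, z up. Starts upright in the parking block, its y along the slot, lower edge 8 mm above the table. Either face may point either way in the clip.
- park: Parking block, fixed: black, 34 mm (x) by 100 mm (y), 32 mm high, with a slot 6 mm wide and 88 mm long along its y, open at the top, its floor 8 mm above the table; the plate stands in it. Lift the plate straight up out of it by at least 30 mm. Origin: centre of the underside.
- clip: Sprung clip, fixed: grey base 56 (x) x 90 (y) x 10 mm high, end stops 24 mm high; two steel jaws, 60 mm long along y, 2 mm apart on the centre line, parting along x on springs (press takes 5 to 14 N down). Above 26 mm they flare to an 18 mm mouth at 44 mm height. Plate enters from above, length along y, until its edge is on the base top, 10 mm above the table. Origin: centre of underside.
- cup: White empty paper cup standing upright, 88 mm high, 76 mm across the rim, narrower at the foot; loose, 50 g. A bystander that must not be knocked over. Origin: centre of its underside.
Not all that is in view belongs to the job. Leave any purple look-alike of the roll_short alone. Leave any red look-alike of the roll_tall alone.

How it is judged:
By the outcome, as a careful person would: the job done as asked, in the order asked, and still so for the second after the job is handed in, with the robot touching nothing.
It also fails if it takes over 120 s, if anything falls off the work surface, if the arm or the gripper's body presses on something with over 40 N, if the wrist force passes 120 N, or if a joint passes its speed limit or range.

## Working session

There is one attempt and no reset: what is moved stays moved. The work goes in short steps, Python scripts to look and compute and a tool call to move; the robot and the scene stay as the last step left them, time stands still between calls to the robot, and variables do not carry over. Pictures are saved under pics/ and viewed, at most 14 in all, crops included, and the job is handed in when it is done.

Besides the shell and the picture viewer there is one more tool, called after "Call:" as name(argument=value, ...), one argument or row to a line, values as JSON. drive_tool: Moves the arm, as the interface text tells. Shifts and turns lie within -1 to 1; 1 stands for 0.1 m of shift or pi/4 rad of turn. Its arguments: {"type":"object","properties":{"commands":{"type":"string"},"force":{"type":"number"}},"required":["commands"]}

```bash
mkdir -p pics
cat > h.py <<'E'
import numpy as np, cv2
from scipy.spatial.transform import Rotation as R
from rig import sense, capture, finish_job, boxes_of, tips_ahead
def cam(p):
    q=np.array(p["attitude"],float)
    M=R.from_quat([q[1],q[2],q[3],q[0]]).as_matrix() if q.size==4 else q.reshape(3,3)
    f=p["pixels"].shape[0]/2/np.tan(np.radians(p["fov_y"])/2)
    return M,np.array(p["position"],float),f
def ray(p,uv,z):
    M,c,f=cam(p); d=M@np.array([(uv[0]-p["cx"])/f,(uv[1]-p["cy"])/f,1.])
    return c+d*(z-c[2])/d[2]
def proj(p,X):
    M,c,f=cam(p); v=(np.atleast_2d(X)-c)@M
    return np.c_[p["cx"]+f*v[:,0]/v[:,2],p["cy"]+f*v[:,1]/v[:,2]]
E
python3 - <<'E'
from h import *
H=dict(roll_short=35,roll_medium=55,roll_tall=75,spindle_short=55,spindle_medium=75,spindle_tall=95,plate=80,park=30,clip=30,cup=88)
for n in("side","top"):
    p=capture(n); cv2.imwrite(f"pics/{n}0.png",p["pixels"])
    print(n,p["position"],p["attitude"],p["fov_y"],[k for k in p])
    for k,h in H.items():
        for b in boxes_of(p,k)[:4]: print(k,np.round(b["position"]),round(b["confidence"],2),np.round(ray(p,b["position"],h/2)[:2]))
print(sense(),tips_ahead)
E
```

```text
side [ 309.54186392 -694.70202722  912.9670103 ] [-0.34135768  0.92630347 -0.14791815  0.05964083] 48.396508457492615 ['pixels', 'fov_y', 'cx', 'cy', 'position', 'attitude', 'shot']
roll_short [310. 154.] 0.8 [729. 198.]
roll_short [269. 160.] 0.58 [613. 210.]
roll_medium [336. 276.] 0.9 [ 635. -201.]
roll_medium [186. 156.] 0.6 [394. 287.]
roll_tall [166. 126.] 0.87 [366. 419.]
roll_tall [186. 156.] 0.72 [393. 274.]
roll_tall [218. 190.] 0.34 [446. 123.]
spindle_short [250. 291.] 0.93 [ 440. -180.]
spindle_medium [215. 130.] 0.83 [496. 358.]
spindle_tall [218. 193.] 0.89 [441. 105.]
plate [326. 362.] 0.72 [ 532. -383.]
park [321. 385.] 0.96 [ 513. -413.]
clip [312. 207.] 0.84 [663.  15.]
clip [336. 279.] 0.33 [ 636. -202.]
cup [243. 221.] 0.59 [479.   2.]
top [ 401.81423601  -14.56376099 1008.06767292] [-0.05712808  0.7124247  -0.69841483  0.03747198] 55.06005500927361 ['pixels', 'fov_y', 'cx', 'cy', 'position', 'attitude', 'shot']
roll_short [212. 150.] 0.62 [703. 203.]
roll_short [206. 182.] 0.56 [620. 215.]
roll_medium [375. 178.] 0.93 [ 632. -207.]
roll_tall [171. 278.] 0.77 [37
[... 353 characters left out ...]
-7.]
{'time_s': 1.1, 'joints': array([ 9.28570931e-01,  3.12907112e-01,  1.49768254e+00,  9.30596451e-06,
        1.33100520e+00, -2.23389009e-01]), 'dq': array([ 0.00072084,  0.0023492 , -0.00029996,  0.00020856, -0.00125659,
       -0.00101268]), 'tau': array([-7.80932642e-04, -4.12178779e+01, -2.59890801e+01, -2.24104738e-04,
        6.69416058e-04, -4.60911701e-05]), 'eef_pos': array([213.52741078, 479.62852068, 248.29711464]), 'ee_rot': array([-4.56455987e-06,  2.07891921e-01,  9.78151803e-01,  8.96897470e-07]), 'force': array([-0.62253013,  0.45759363, -0.19587834]), 'wrist_torque': array([-0.04856417,  0.05241229, -0.02711264]), 'grip_force': 0.0, 'grip_width': 0.997259888769298} 17.0
```

View pics/side0.png

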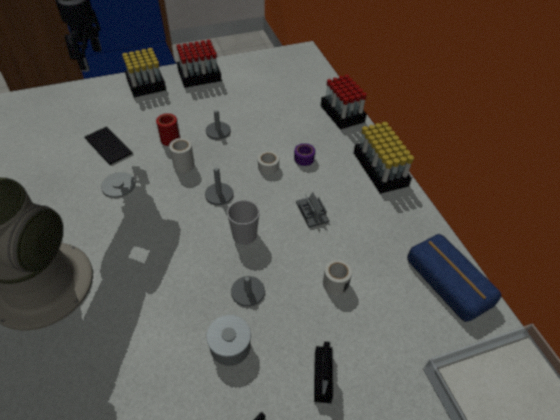

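View pics/top0.png

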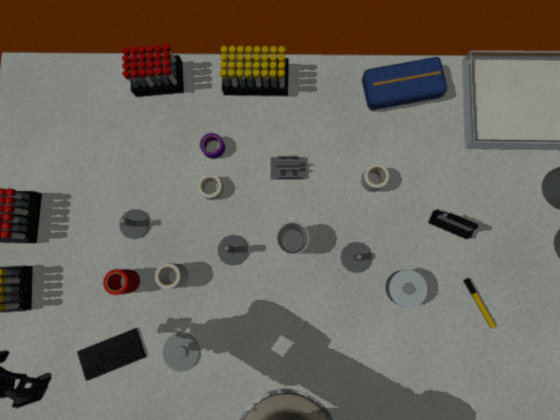

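```bash
cat >> h.py <<'E'
from scipy.ndimage import map_coordinates
from scipy.optimize import minimize
def circ(r,z,n=60):
    a=np.linspace(0,2*np.pi,n,endpoint=False); return np.c_[r*np.cos(a),r*np.sin(a),0*a+z]
def rect(w,l,z,n=20):
    t=np.linspace(-.5,.5,n); o=np.ones(n)
    return np.vstack([np.c_[t*w,o*l/2*s,o*z] for s in(1,-1)]+[np.c_[s*w/2*o,t*l,o*z] for s in(1,-1)])
MODEL=dict(roll_short=[circ(30,35),circ(20,35)],roll_medium=[circ(30,55),circ(20,55)],roll_tall=[circ(30,75),circ(20,75)],
 spindle_short=[circ(38,8)],spindle_medium=[circ(38,8)],spindle_tall=[circ(38,8)],cup=[circ(38,88)],
 park=[rect(34,100,32)],plate=[rect(12,70,88)],clip=[rect(56,90,10)])
def place(m,x):
    c,s=np.cos(x[2]),np.sin(x[2]); P=m.copy(); P[:,0]=c*m[:,0]-s*m[:,1]+x[0]; P[:,1]=s*m[:,0]+c*m[:,1]+x[1]; return P
def grad(p,s=1.2):
    g=cv2.GaussianBlur(cv2.cvtColor(p["pixels"],cv2.COLOR_BGR2GRAY).astype(np.float32),(0,0),s)
    return np.hypot(cv2.Sobel(g,5,1,0),cv2.Sobel(g,5,0,1))
def score(x,ms,pg):
    t=0
    for p,g in pg:
        for m in ms:
            uv=proj(p,place(m,x)); t+=np.mean(np.minimum(map_coordinates(g,[uv[:,1],uv[:,0]],order=1),120))
    return t
def fit(k,x0,pics,yaws=(0,),R0=14):
    pg=[(p,grad(p)) for p in pics]; best=max(([x0[0]+a,x0[1]+b,y] for a in np.arange(-R0,R0+1,3) for b in np.arange(-R0,R0+1,3) for y in yaws),key=lambda x:score(x,MODEL[k],pg))
    if len(yaws)>1: r=minimize(lambda v:-score(v/[1,1,40],MODEL[k],pg),np.array(best)*[1,1,40],method="Nelder-Mead"); return r.x/[1,1,40],-r.fun
    r=minimize(lambda v:-score([*v,0],MODEL[k],pg),best[:2],method="Nelder-Mead"); return np.r_[r.x,0],-r.fun
E
cat > m.py <<'E'
from h import *
X0=dict(roll_short=(618,213),roll_medium=(634,-204),roll_tall=(380,283),spindle_short=(438,-160),spindle_medium=(503,370),spindle_tall=(446,130),cup=(478,-3),park=(520,-390),plate=(520,-385),clip=(660,12))
pics=[capture("side"),capture("top")]; big=[cv2.resize(p["pixels"],None,fx=4,fy=4,interpolation=2) for p in pics]
tiles=[]
for k,x0 in X0.items():
    yaws=np.linspace(-np.pi/2,np.pi/2,37) if k in("park","plate","clip") else (0,)
    x,s=fit(k,x0,pics,yaws,20); xs=[fit(k,x0,[p],yaws,20)[0] for p in pics]
    print(k,x.round(2),round(s),[a.round(2).tolist() for a in xs])
    row=[]
    for p,b in zip(pics,big):
        b=b.copy()
        for m in MODEL[k]:
            for u in proj(p,place(m,x)): cv2.circle(b,tuple(int(v) for v in u*4+1.5),1,(0,255,0),-1)
        c=(proj(p,[[x[0],x[1],30]])[0]*4).astype(int)
        b=cv2.copyMakeBorder(b,100,100,100,100,0); row.append(b[c[1]+0:c[1]+200,c[0]:c[0]+160][:,:])
    tiles.append(np.vstack(row)[:400])
tiles=[cv2.resize(t,(160,300)) for t in tiles]
cv2.imwrite("pics/fit.png",np.vstack([np.hstack(tiles[:5]),np.hstack(tiles[5:])]))
E
sed -i 's/c\[1\]+0:c\[1\]+200,c\[0\]:c\[0\]+160/c[1]:c[1]+200,c[0]+20:c[0]+180/' m.py; python3 m.py
```

```text
roll_short [606.16 202.7    0.  ] 314 [[606.65, 202.52, 0.0], [605.9, 203.29, 0.0]]
roll_medium [ 633.4  -204.87    0.  ] 345 [[633.76, -204.97, 0.0], [632.95, -204.87, 0.0]]
roll_tall [383.98 281.92   0.  ] 366 [[383.83, 281.66, 0.0], [384.03, 281.98, 0.0]]
spindle_short [ 438.44 -165.62    0.  ] 193 [[438.49, -168.34, 0.0], [438.55, -163.3, 0.0]]
spindle_medium [510.26 392.18   0.  ] 209 [[509.77, 389.15, 0.0], [510.23, 392.98, 0.0]]
spindle_tall [449.8 140.4   0. ] 198 [[449.56, 137.39, 0.0], [450.19, 141.88, 0.0]]
cup [476.07  -9.03   0.  ] 165 [[475.97, -10.66, 0.0], [476.1, -6.87, 0.0]]
park [ 5.2435e+02 -3.9087e+02 -3.6000e-01] 196 [[520.32, -401.95, -0.44], [517.72, -387.91, -0.48]]
plate [ 5.3038e+02 -3.9469e+02 -2.1000e-01] 187 [[530.84, -396.09, -0.17], [521.9, -391.22, -0.41]]
clip [661.55   8.33   0.  ] 191 [[661.75, 3.76, 0.0], [661.4, 8.67, 0.0]]
```

View pics/fit.png

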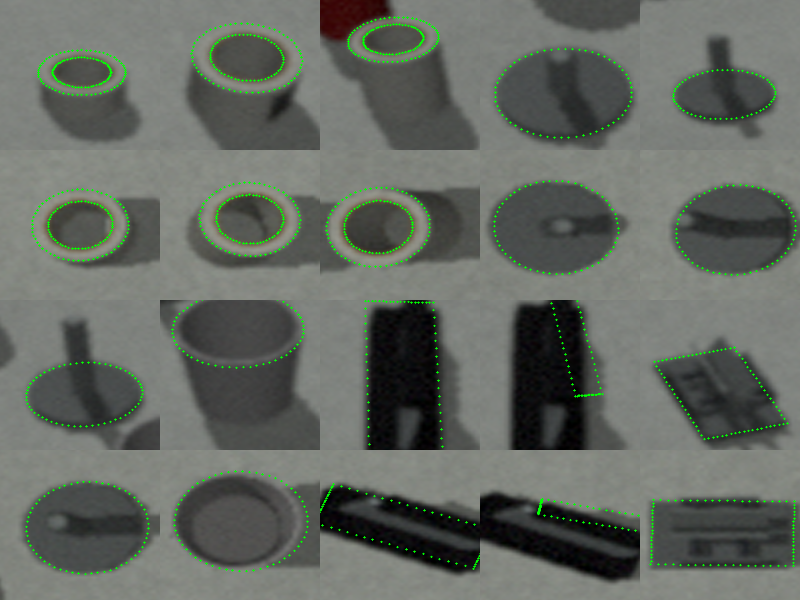

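The fits are good: rolls within about 1 mm, spindle feet outlined, clip at (661, 8) with yaw 0. The park and plate fits need a closer look later. I'll start with the tall roll.

Call:
drive_tool(
  commands="0.213 -0.247 -0.1 0 0 0 100; 0.213 -0.247 -0.1 0 0 0 100; 0.213 -0.247 -0.1 0 0 0 100; 0.213 -0.247 -0.1 0 0 0 100; 0.213 -0.247 -0.1 0 0 0 100; 0.213 -0.247 -0.1 0 0 0 100; 0.213 -0.247 -0.1 0 0 0 100; 0.214 -0.247 -0.1 0 0 0 100; 0 0 0 0 0 0 100; 0 0 0 0 0 0 100",
  force=30,
)

```text
time_s: 2.03
eef_pos: [384.6, 281.1, 167.9]
ee_rot: [-0.0, 0.209, 0.978, -0.0]
force: [0.2, 0.9, -0.4]
grip_width: 1.0
grip_force: 0.0
```

Call:
drive_tool(
  commands="0 0.01 -0.28 0 0 0 100; 0 0 -0.28 0 0 0 100; 0 0 -0.28 0 0 0 100; 0 0 -0.28 0 0 0 100; 0 0 0 0 0 0 60; 0 0 0 0 0 0 60; 0 0 0 0 0 0 50; 0 0 0 0 0 0 50; 0 0 0 0 0 0 50; 0 0 0 0 0 0 50; 0 0 0 0 0 0 50; 0 0 0 0 0 0 50",
  force=30,
)

```text
time_s: 3.03
eef_pos: [384.6, 283.4, 57.4]
ee_rot: [0.001, 0.208, 0.978, 0.001]
force: [-1.5, 1.1, 7.3]
grip_width: 0.698
grip_force: 33.2
```

Call:
drive_tool(
  commands="0 0 0.2 0 0 0 50; 0 0 0.3 0 0 0 50; 0 0 0.3 0 0 0 50; 0 0 0.3 0 0 0 50; 0.13 -0.283 0 0 0 0 50; 0.13 -0.283 0 0 0 0 50; 0.13 -0.283 0 0 0 0 50; 0.13 -0.283 0 0 0 0 50; 0.132 -0.283 0 0 0 0 50; 0 0 0 0 0 0 50; 0 0 0 0 0 0 50; 0 0 0 0 0 0 50",
)

```text
time_s: 4.03
eef_pos: [448.9, 141.8, 166.3]
ee_rot: [-0.0, 0.208, 0.978, 0.0]
force: [-0.2, 0.2, -0.9]
grip_width: 0.696
grip_force: 33.5
```

Run:
```python
from h import *
s=sense(); print(s["eef_pos"].round(1),s["grip_width"],s["force"].round(1))
row=[]
for n in("side","top"):
    p=capture(n); c=proj(p,[[450,141,100]])[0].astype(int)
    row.append(cv2.resize(p["pixels"][c[1]-50:c[1]+50,c[0]-50:c[0]+50],(400,400),interpolation=2))
cv2.imwrite("pics/t1.png",np.hstack(row))
```

```text
[448.9 141.8 166.3] 0.6962236425395951 [-0.2  0.2 -0.9]
```

View pics/t1.png

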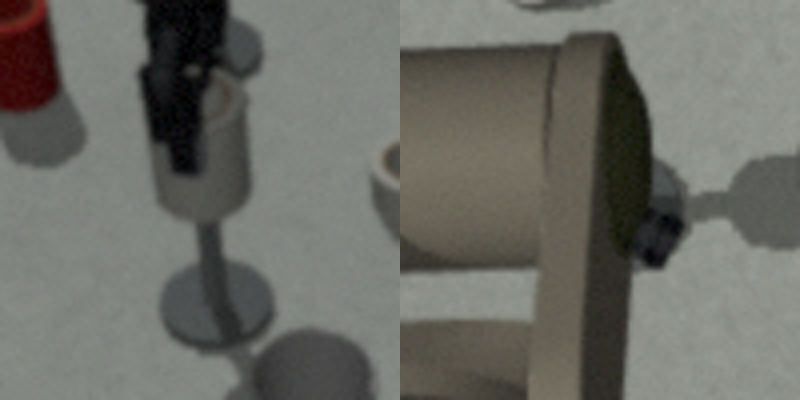

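The crop shows the roll held upright, directly above the tall spindle's pin (pin column about 208, roll centre about 205). I'll lower it and release.

Call:
drive_tool(
  commands="0 0 -0.2 0 0 0 50; 0 0 -0.25 0 0 0 50; 0 0 -0.25 0 0 0 50; 0 0 -0.2 0 0 0 50; 0 0 -0.08 0 0 0 50; 0 0 -0.03 0 0 0 50; 0 0 0 0 0 0 50; 0 0 0 0 0 0 50",
)

```text
time_s: 4.8
eef_pos: [449.5, 142.1, 66.1]
ee_rot: [0.001, 0.207, 0.978, 0.0]
force: [0.5, 0.4, -0.6]
grip_width: 0.696
grip_force: 33.5
```

Call:
drive_tool(
  commands="0 0 0 0 0 0 100; 0 0 0 0 0 0 100; 0 0 0 0 0 0 100; 0 0 0 0 0 0 100; 0 0 0.2 0 0 0 100; 0 0 0.3 0 0 0 100; 0 0 0.2 0 0 0 100; 0 0 0 0 0 0 100; 0.313 0.122 0 0 0 0 100; 0.313 0.122 0 0 0 0 100; 0.313 0.122 0 0 0 0 100; 0.313 0.122 0 0 0 0 100; 0.313 0.122 0 0 0 0 100; 0 0 0 0 0 0 100; 0 0 0 0 0 0 100; 0 0 0 0 0 0 100",
)

```text
time_s: 6.13
eef_pos: [604.9, 202.3, 134.4]
ee_rot: [-0.001, 0.208, 0.978, -0.0]
force: [-0.2, 0.0, -0.1]
grip_width: 0.999
grip_force: 0.0
```

Call:
drive_tool(
  commands="0.01 0 -0.28 0 0 0 100; 0 0 -0.3 0 0 0 100; 0 0 -0.3 0 0 0 100; 0 0 -0.22 0 0 0 100; 0 0 0 0 0 0 100; 0 0 0 0 0 0 60; 0 0 0 0 0 0 50; 0 0 0 0 0 0 50; 0 0 0 0 0 0 50; 0 0 0 0 0 0 50; 0 0 0 0 0 0 50; 0 0 0 0 0 0 50; 0 0 0 0 0 0 50",
)

```text
time_s: 7.22
eef_pos: [607.7, 202.6, 27.9]
ee_rot: [0.002, 0.208, 0.978, 0.001]
force: [-1.3, -0.1, 7.7]
grip_width: 0.678
grip_force: 32.9
```

Call:
drive_tool(
  commands="0 0 0.2 0 0 0 50; 0 0 0.35 0 0 0 50; 0 0 0.4 0 0 0 50; 0 0 0.25 0 0 0 50; -0.14 -0.306 0 0 0 0 50; -0.14 -0.306 0 0 0 0 50; -0.14 -0.306 0 0 0 0 50; -0.14 -0.306 0 0 0 0 50; -0.14 -0.306 0 0 0 0 50; -0.14 -0.306 0 0 0 0 50; -0.14 -0.306 0 0 0 0 50; -0.14 -0.306 0 0 0 0 50; -0.14 -0.306 0 0 0 0 50; -0.14 -0.306 0 0 0 0 50; -0.14 -0.306 0 0 0 0 50; -0.14 -0.306 0 0 0 0 50; 0 0 0 0 0 0 50; 0 0 0 0 0 0 50; 0 0 0 0 0 0 50",
)

```text
time_s: 8.8
eef_pos: [438.9, -164.4, 146.0]
ee_rot: [0.001, 0.208, 0.978, -0.0]
force: [-0.1, 0.8, -0.7]
grip_width: 0.681
grip_force: 32.8
```

Run:
```python
from h import *
row=[]
for n in("side","top"):
    p=capture(n); c=proj(p,[[438,-164,80]])[0].astype(int)
    row.append(cv2.resize(p["pixels"][c[1]-60:c[1]+60,c[0]-60:c[0]+60],(400,400),interpolation=2))
cv2.imwrite("pics/t2.png",np.hstack(row))
```

```text
(no output)
```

View pics/t2.png

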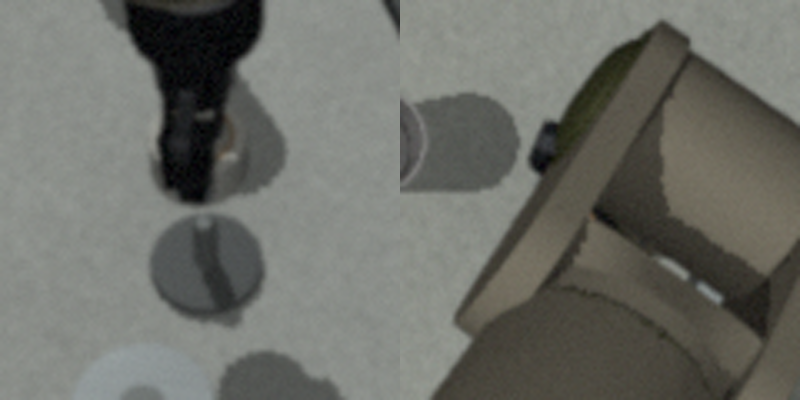

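The roll is held level, directly above the short pin (side crop: pin tip at (203,220), roll centre at about (200,165)). The round jar at the bottom of the crop is nearby, so I'll check its clearance.

Run:
```python
from h import *
p=capture("side");q=capture("top")
for z in (20,40,60,80): print(z,ray(p,(229,331),z)[:2].round(),ray(q,(409,288),z)[:2].round())
```

```text
20 [ 373. -253.] [ 366. -287.]
40 [ 372. -263.] [ 367. -282.]
60 [ 370. -272.] [ 368. -276.]
80 [ 369. -282.] [ 368. -271.]
```

Call:
drive_tool(
  commands="0 0 -0.2 0 0 0 50; 0 0 -0.3 0 0 0 50; 0 0 -0.3 0 0 0 50; 0 0 -0.17 0 0 0 50; 0 0 -0.06 0 0 0 50; 0 0 -0.04 0 0 0 50; 0 0 0 0 0 0 50; 0 0 0 0 0 0 50",
)

```text
time_s: 9.67
eef_pos: [439.4, -164.8, 39.2]
ee_rot: [0.001, 0.208, 0.978, -0.0]
force: [0.1, -0.3, -0.4]
grip_width: 0.685
grip_force: 32.8
```

Call:
drive_tool(
  commands="0 0 -0.02 0 0 0 50; 0 0 -0.01 0 0 0 50; 0 0 0 0 0 0 50; 0 0 0 0 0 0 90; 0 0 0 0 0 0 90; 0 0 0 0 0 0 90; 0 0 0 0 0 0 90; 0 0 0.2 0 0 0 90; 0 0 0.3 0 0 0 90; 0 0 0.4 0 0 0 90; 0 0 0 0 0 0 90",
)

```text
time_s: 10.58
eef_pos: [441.1, -166.2, 131.2]
ee_rot: [0.005, 0.208, 0.978, -0.002]
force: [0.8, -1.0, 0.9]
grip_width: 0.897
grip_force: 0.0
```

Call:
drive_tool(
  commands="0.324 -0.067 0 0 0 0 100; 0.324 -0.067 0 0 0 0 100; 0.324 -0.067 0 0 0 0 100; 0.324 -0.067 0 0 0 0 100; 0.324 -0.067 0 0 0 0 100; 0.325 -0.069 0 0 0 0 100; 0 0 0 0 0 0 100; 0 0 0 0 0 0 100; 0 0 0 0 0 0 100",
)

```text
time_s: 11.33
eef_pos: [632.5, -204.8, 124.7]
ee_rot: [-0.001, 0.208, 0.978, 0.0]
force: [-0.6, 0.8, 0.7]
grip_width: 1.002
grip_force: 0.0
```

Run:
```python
from h import *
p=capture("side"); cv2.imwrite("pics/s3.png",cv2.resize(p["pixels"][100:380,100:450],(800,640))[:600])
s=sense();print(s["eef_pos"].round(1))
q=capture("top")
for b in boxes_of(p,"roll_medium")[:2]+boxes_of(p,"roll_short")[:3]: print(b)
```

```text
[ 632.4 -204.8  125.2]
{'position': [336.2, 276.8], 'confidence': 0.71}
{'position': [246.7, 288.4], 'confidence': 0.67}
```

View pics/s3.png

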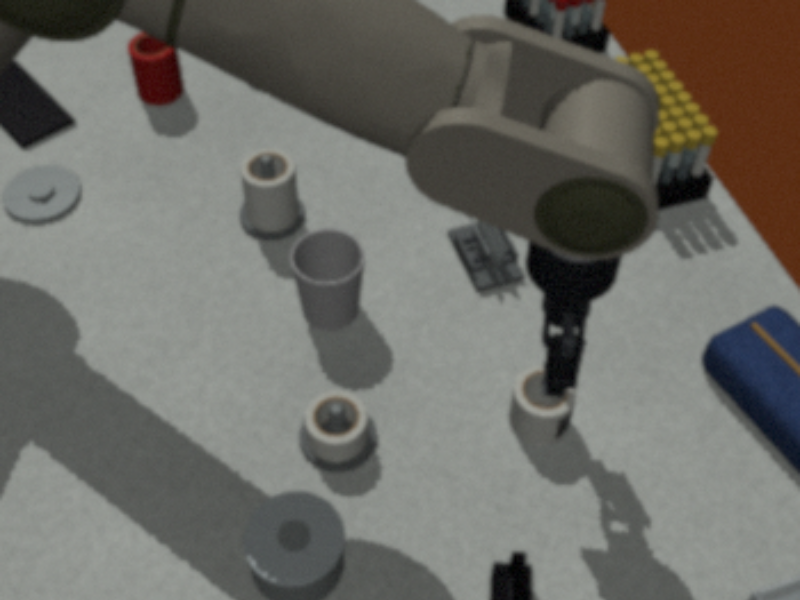

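The tall roll (crop 270,195) and short roll (337,430) sit flat and centred on their spindles, and the cup is upright. The gripper is over the medium roll (545,405).

Call:
drive_tool(
  commands="0.01 0 -0.25 0 0 0 100; 0 0 -0.3 0 0 0 100; 0 0 -0.3 0 0 0 100; 0 0 0 0 0 0 100; 0 0 0 0 0 0 60; 0 0 0 0 0 0 50; 0 0 0 0 0 0 50; 0 0 0 0 0 0 50; 0 0 0 0 0 0 50; 0 0 0 0 0 0 50; 0 0 0 0 0 0 50; 0 0 0 0 0 0 50",
)

```text
time_s: 12.53
eef_pos: [635.4, -205.7, 43.2]
ee_rot: [0.002, 0.208, 0.978, -0.001]
force: [-1.1, -0.1, 6.5]
grip_width: 0.7
grip_force: 33.0
```

Call:
drive_tool(
  commands="0 0 0.3 0 0 0 50; 0 0 0.4 0 0 0 50; 0 0 0.4 0 0 0 50; -0.0725 0.351 0 0 0 0 50; -0.0725 0.351 0 0 0 0 50; -0.0725 0.351 0 0 0 0 50; -0.0725 0.351 0 0 0 0 50; -0.0725 0.351 0 0 0 0 50; -0.0725 0.351 0 0 0 0 50; -0.0725 0.351 0 0 0 0 50; -0.0725 0.351 0 0 0 0 50; -0.0725 0.351 0 0 0 0 50; -0.0725 0.351 0 0 0 0 50; -0.0725 0.351 0 0 0 0 50; -0.0725 0.351 0 0 0 0 50; -0.0725 0.351 0 0 0 0 50; -0.0725 0.351 0 0 0 0 50; -0.0725 0.351 0 0 0 0 50; -0.0725 0.351 0 0 0 0 50; -0.075 0.357 0 0 0 0 50",
)

```text
time_s: 14.2
eef_pos: [510.2, 394.0, 151.7]
ee_rot: [0.001, 0.208, 0.978, 0.001]
force: [0.5, -0.4, -0.9]
grip_width: 0.703
grip_force: 33.1
```

Call:
drive_tool(
  commands="0 0 0 0 0 0 50; 0 0 0 0 0 0 50; 0 0 0 0 0 0 50",
)

```text
time_s: 14.45
eef_pos: [510.9, 391.9, 151.0]
ee_rot: [0.0, 0.208, 0.978, 0.0]
force: [0.3, 0.6, -1.2]
grip_width: 0.697
grip_force: 33.1
```

Run:
```python
from h import *
s=sense();print(s["eef_pos"].round(1))
row=[]
for n in("side","top"):
    p=capture(n); c=proj(p,[[510,392,80]])[0].astype(int)
    row.append(cv2.resize(p["pixels"][c[1]-60:c[1]+60,c[0]-60:c[0]+60],(400,400),interpolation=2))
cv2.imwrite("pics/t3.png",np.hstack(row))
```

```text
[510.9 391.9 151. ]
```

View pics/t3.png

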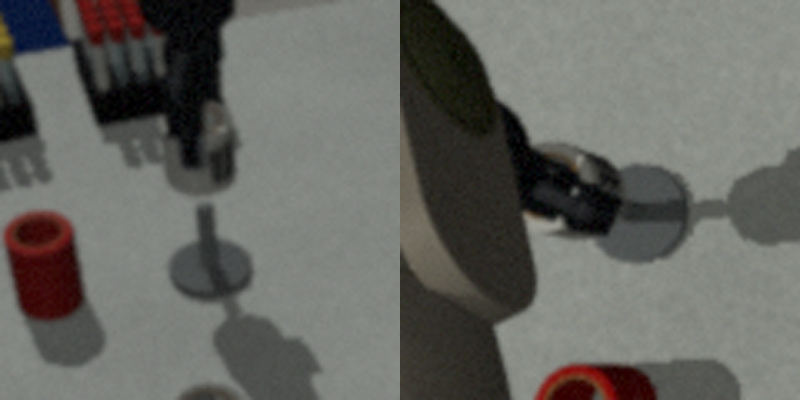

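The roll is level above the medium pin (side crop: pin tip at (205,208), roll at (200,165)). I'll lower it and release.

Call:
drive_tool(
  commands="0 0 -0.2 0 0 0 50; 0 0 -0.25 0 0 0 50; 0 0 -0.25 0 0 0 50; 0 0 -0.2 0 0 0 50; 0 0 -0.08 0 0 0 50; 0 0 -0.02 0 0 0 50; 0 0 0 0 0 0 50; 0 0 0 0 0 0 50; 0 0 0 0 0 0 100; 0 0 0 0 0 0 100; 0 0 0 0 0 0 100; 0 0 0 0 0 0 100; 0 0 0 0 0 0 100; 0 0 0.2 0 0 0 100; 0 0 0.35 0 0 0 100; 0 0 0.35 0 0 0 100; 0 0 0 0 0 0 100",
)

```text
time_s: 15.97
eef_pos: [513.1, 393.6, 147.8]
ee_rot: [0.005, 0.208, 0.978, 0.004]
force: [1.2, 0.3, 1.4]
grip_width: 0.997
grip_force: 0.0
```

Run:
```python
from h import *
for n in ("side","top"):
    p=capture(n); cv2.imwrite(f"pics/{n}_p.png",p["pixels"])
    c=proj(p,[[520,-392,40]])[0].astype(int); d=proj(p,[[510,392,40]])[0].astype(int)
    a=lambda c:cv2.resize(p["pixels"][c[1]-35:c[1]+35,c[0]-35:c[0]+35],(400,300) if 0 else (300,300),interpolation=2)
    globals()[n]=np.hstack([a(c),a(d)])
cv2.imwrite("pics/t4.png",np.vstack([side,top]))
s=sense();print(s["eef_pos"].round(1),s["time_s"])
```

```text
[511.1 392.5 141.6] 16.0667
```

View pics/t4.png

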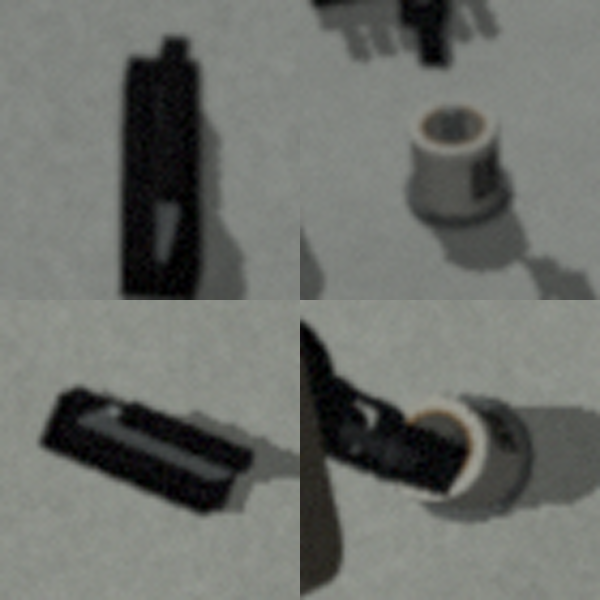

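The medium roll sits flat on its foot. Top crop: the park runs from (45,435) to (225,510), and the plate's black grip bar from about (125,398) to (255,455). I'll fit the park and plate silhouettes together.

```bash
cat > pf.py <<'E'
from h import *
from scipy.optimize import differential_evolution
def box(w,l,z0,z1): return np.array([[a*w/2,b*l/2,z] for a in(1,-1) for b in(1,-1) for z in(z0,z1)])
S=6
pics=[capture("side"),capture("top")]; D=[]
for p in pics:
    c=proj(p,[[520,-392,40]])[0].astype(int)-32
    g=cv2.cvtColor(p["pixels"],cv2.COLOR_BGR2GRAY)[c[1]:c[1]+64,c[0]:c[0]+64]
    g=cv2.resize(g,None,fx=S,fy=S,interpolation=cv2.INTER_CUBIC); D.append((p,c,(g<55).astype(np.uint8)))
def render(v,p,c,sh):
    x=np.array([v[0],v[1],v[2]]); m=np.zeros(sh,np.uint8)
    for b,o,col in((box(34,100,0,32),0,1),(box(4,80,32,72),v[3],0),(box(12,70,72,88),v[3],1)):
        b=b+[0,o,0]; uv=(proj(p,place(b,x))-c+.5)*S-.5
        cv2.fillConvexPoly(m,cv2.convexHull(np.round(uv).astype(np.int32)),col)
    return m
def cost(v,D=D): return sum(1-(render(v,p,c,g.shape)&g).sum()/((render(v,p,c,g.shape)|g).sum()+1) for p,c,g in D)
for sub in(D,D[:1],D[1:]):
    r=differential_evolution(cost,[(495,545),(-420,-365),(-.7,0),(-4,4)],args=(sub,),seed=1,maxiter=150,popsize=12,tol=1e-5)
    print(r.x.round(2),round(r.fun,3))
    if sub is D: v=r.x
out=[]
for p,c,g in D:
    m=render(v,p,c,g.shape); out.append(np.dstack([g*255,m*255,0*g]))
cv2.imwrite("pics/pf.png",np.hstack(out))
E
python3 pf.py
```

```text
[ 5.2340e+02 -3.9576e+02 -3.9000e-01  1.5900e+00] 0.207
[ 5.2430e+02 -3.9652e+02 -4.1000e-01 -9.0000e-02] 0.068
[ 5.2328e+02 -3.9493e+02 -3.9000e-01  2.2200e+00] 0.11
```

View pics/pf.png

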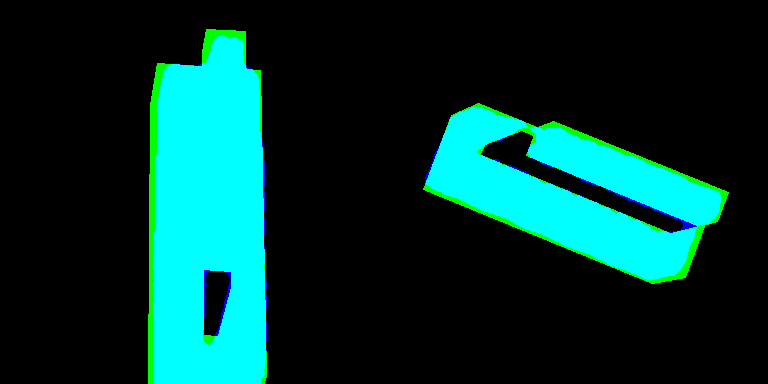

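Call:
drive_tool(
  commands="0.006 -0.35 0.05 0 0 -0.152 100; 0.006 -0.35 0.05 0 0 -0.152 100; 0.006 -0.35 0.05 0 0 -0.152 100; 0.006 -0.35 0.05 0 0 -0.152 100; 0.006 -0.35 0.05 0 0 -0.152 100; 0.006 -0.35 0.05 0 0 -0.152 100; 0.006 -0.35 0.05 0 0 -0.152 100; 0.006 -0.35 0.05 0 0 -0.152 100; 0.006 -0.35 0.05 0 0 -0.152 100; 0.006 -0.35 0.05 0 0 -0.152 100; 0.006 -0.35 0 0 0 -0.152 100; 0.006 -0.35 0 0 0 -0.152 100; 0.006 -0.35 0 0 0 -0.152 100; 0.006 -0.35 0 0 0 0 100; 0.006 -0.35 0 0 0 0 100; 0.006 -0.35 0 0 0 0 100; 0.006 -0.35 0 0 0 0 100; 0.006 -0.35 0 0 0 0 60; 0.006 -0.35 0 0 0 0 60; 0.006 -0.35 0 0 0 0 60",
)

```text
time_s: 17.83
eef_pos: [522.0, -309.2, 188.6]
ee_rot: [-0.001, 0.834, 0.552, -0.0]
force: [0.7, -0.0, 0.4]
grip_width: 0.609
grip_force: 0.0
```

Call:
drive_tool(
  commands="0 -0.29 0 0 0 0 60; 0 -0.29 0 0 0 0 60; 0 -0.29 0 0 0 0 60; 0 0 0 0 0 0 60; 0 0 0 0 0 0 60; 0 0 0 0 0 0 60",
)

```text
time_s: 18.33
eef_pos: [522.5, -394.0, 189.0]
ee_rot: [-0.001, 0.833, 0.553, -0.0]
force: [0.2, -0.5, -0.2]
grip_width: 0.598
grip_force: 0.0
```

Call:
drive_tool(
  commands="0.013 -0.005 -0.25 0 0 0 60; 0 0 -0.3 0 0 0 40; 0 0 -0.3 0 0 0 40; 0 0 -0.2 0 0 0 40; 0 0 -0.08 0 0 0 40; 0 0 0 0 0 0 40; 0 0 0 0 0 0 25; 0 0 0 0 0 0 20; 0 0 0 0 0 0 10; 0 0 0 0 0 0 10; 0 0 0 0 0 0 10; 0 0 0 0 0 0 10; 0 0 0 0 0 0 10",
  force=60,
)

```text
time_s: 19.42
eef_pos: [524.5, -395.6, 79.3]
ee_rot: [0.001, 0.833, 0.553, 0.0]
force: [-1.8, 1.4, 7.0]
grip_width: 0.127
grip_force: 59.1
```

Call:
drive_tool(
  commands="0 0 0.1 0 0 0 0; 0 0 0.2 0 0 0 0; 0 0 0.3 0 0 0 0; 0 0 0.3 0 0 0 0; 0.1055 0.3105 0 0 0 0.127 0; 0.1055 0.3105 0 0 0 0.127 0; 0.1055 0.3105 0 0 0 0.127 0; 0.1055 0.3105 0 0 0 0.128 0; 0.1055 0.3105 0 0 0 0 0; 0.1055 0.3105 0 0 0 0 0; 0.1055 0.3105 0 0 0 0 0; 0.1055 0.3105 0 0 0 0 0; 0.1055 0.3105 0 0 0 0 0; 0.1055 0.3105 0 0 0 0 0; 0.1055 0.3105 0 0 0 0 0; 0.1055 0.3105 0 0 0 0 0; 0.1055 0.3105 0 0 0 0 0; 0 0 0 0 0 0 0; 0 0 0 0 0 0 0; 0 0 0 0 0 0 0",
)

```text
time_s: 21.08
eef_pos: [661.1, 8.0, 167.9]
ee_rot: [0.0, 0.707, 0.707, 0.0]
force: [-0.1, -1.1, -0.6]
grip_width: 0.127
grip_force: 58.8
```

Run:
```python
from h import *
row=[]; s=sense(); e=s["eef_pos"]; zb=e[2]-71.3; print(e.round(1),s["ee_rot"].round(4),s["grip_width"])
for n in("side","top"):
    p=capture(n); c=proj(p,[[661,8,60]])[0].astype(int); print(n,c)
    b=cv2.resize(p["pixels"],None,fx=6,fy=6,interpolation=2)
    for q in([0,40,zb],[0,-40,zb],[0,40,zb+64],[0,-40,zb+64]):
        u=(proj(p,[[e[0]+q[0],e[1]+q[1],q[2]]])[0]+.5)*6; cv2.circle(b,tuple(u.astype(int)),3,(0,255,0),-1)
    row.append(b[c[1]*6-270:c[1]*6+270,c[0]*6-200:c[0]*6+200])
cv2.imwrite("pics/t5.png",np.hstack(row))
```

```text
[661.1   8.  167.9] [3.000e-04 7.072e-01 7.070e-01 0.000e+00] 0.12731168458968234
side [313 197]
top [288 162]
```

View pics/t5.png

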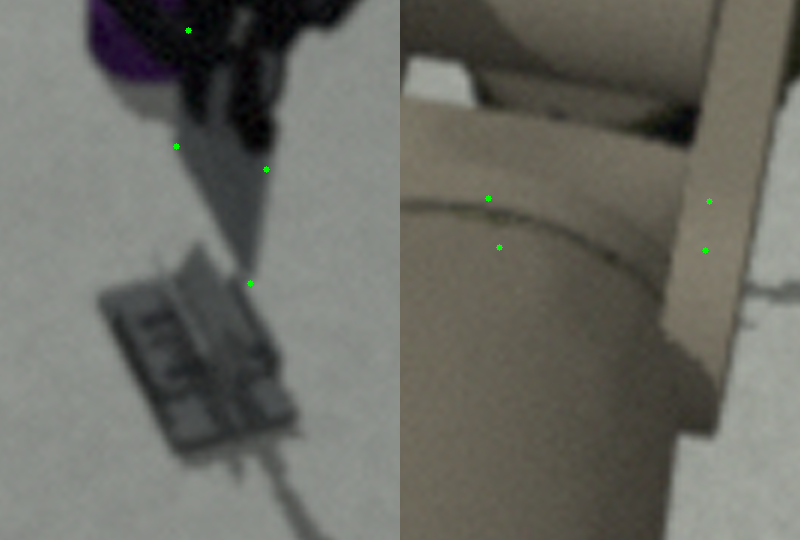

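The plate is held upright above the clip, with its bottom edge running (178,115)–(247,275) in the side crop. The tight fit is along y between the end stops, so I'll lower it to just above the mouth and compare closely.

Call:
drive_tool(
  commands="0 0 -0.2 0 0 0 0; 0 0 -0.2 0 0 0 0; 0 0 0 0 0 0 0; 0 0 0 0 0 0 0; 0 0 0 0 0 0 0",
)

```text
time_s: 21.6
eef_pos: [661.7, 7.7, 128.7]
ee_rot: [0.001, 0.707, 0.707, 0.001]
force: [-0.5, 0.1, -0.3]
grip_width: 0.127
grip_force: 58.8
```

Run:
```python
from h import *
s=sense(); e=s["eef_pos"]; zb=e[2]-71.3; print(e.round(1),zb)
ps=capture("side"); pt=capture("top"); cv2.imwrite("pics/side5.png",ps["pixels"])
def tile(img,p,pts,ctr,w,h,S=8):
    c=proj(p,[ctr])[0]; b=cv2.resize(img,None,fx=S,fy=S,interpolation=cv2.INTER_CUBIC)
    b=cv2.convertScaleAbs(b,alpha=1.6,beta=-20)
    for q,col in pts:
        u=(proj(p,[q])[0]+.5)*S; cv2.circle(b,tuple(u.astype(int)),2,col,-1)
    x,y=(c*S).astype(int); return b[y-h//2:y+h//2,x-w//2:x+w//2]
G,Y,B=(0,255,0),(0,255,255),(255,100,0)
c=np.array([661.5,8.5,0]); pts=[]
for a in(1,-1):
    for d in(1,-1):
        pts+=[(c+[a*28,d*45,10],G),(c+[a*28,d*45,0],G),(c+[a*9,d*30,44],Y),(c+[0,d*45,24],B),(c+[0,d*41,24],B)]
pl=[([e[0]-2,e[1]+1+d*40,zb+k],G) for d in(1,-1) for k in(0,20,40,64)]+[([e[0]-2,e[1]+1+t,zb],G) for t in range(-30,40,10)]
a=tile(cv2.imread("pics/side0.png"),ps,pts,[661,8,20],400,300); b=tile(cv2.imread("pics/top0.png"),pt,pts,[661,8,20],400,300)
d=tile(ps["pixels"],ps,pl,[661,8,50],400,600)
cv2.imwrite("pics/t6.png",np.hstack([np.vstack([a,b]),d]))
```

```text
[661.7   7.7 128.7] 57.43608215807096
```

View pics/t6.png

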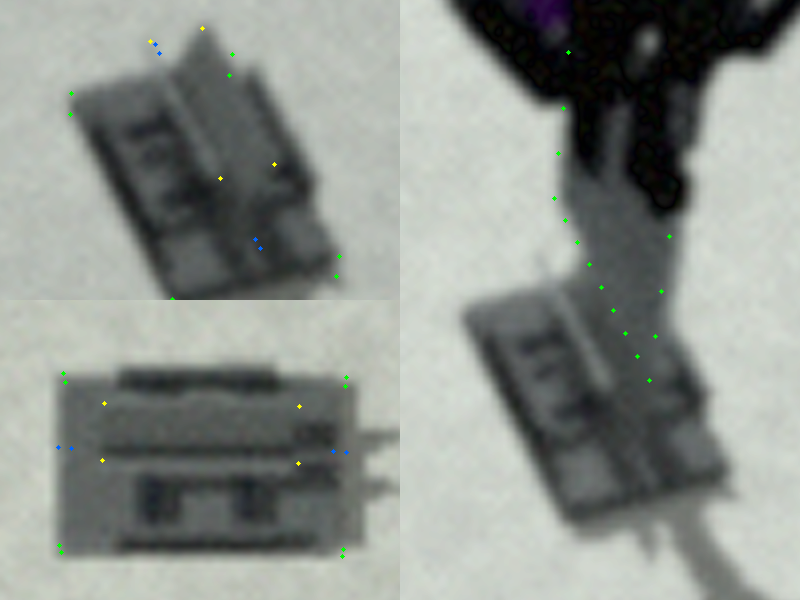

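The side view shows the plate just above the jaws, aligned with the clip (plate near edge at about (665,300) against a jaw line to (640,400)). The top-view clip centre agrees with y of about 8. I'll insert slowly while watching the force.

Call:
drive_tool(
  commands="0 -0.005 -0.1 0 0 0 0; 0 0 -0.1 0 0 0 0; 0 0 -0.05 0 0 0 0; 0 0 -0.04 0 0 0 0; 0 0 0 0 0 0 0; 0 0 0 0 0 0 0",
)

```text
time_s: 22.2
eef_pos: [661.1, 7.9, 97.9]
ee_rot: [-0.0, 0.707, 0.707, -0.0]
force: [0.4, -0.5, -1.6]
grip_width: 0.124
grip_force: 59.0
```

Call:
drive_tool(
  commands="0 0 -0.04 0 0 0 0; 0 0 -0.04 0 0 0 0; 0 0 -0.02 0 0 0 0; 0 0 0 0 0 0 0; 0 0 0 0 0 0 0",
)

```text
time_s: 22.62
eef_pos: [660.9, 7.9, 87.7]
ee_rot: [-0.0, 0.707, 0.707, -0.0]
force: [0.9, 0.0, -2.7]
grip_width: 0.132
grip_force: 58.7
```

Run:
```python
from h import *
row=[]; s=sense(); e=s["eef_pos"]; zb=e[2]-71.3; print(e,s["force"],s["wrist_torque"],s["grip_width"])
p=capture("side"); c=(proj(p,[[661,8,50]])[0]).astype(int)
b=cv2.resize(p["pixels"],None,fx=8,fy=8,interpolation=2); b=cv2.convertScaleAbs(b,alpha=1.6,beta=-20)
for d in(40,-40):
  for k in(0,20,40,60): cv2.circle(b,tuple(((proj(p,[[e[0],e[1]+1+d,zb+k]])[0]+.5)*8).astype(int)),2,(0,255,0),-1)
cv2.imwrite("pics/t7.png",b[c[1]*8-300:c[1]*8+300,c[0]*8-300:c[0]*8+300])
```

```text
[660.93935021   7.9407177   87.70954077] [ 0.94020971  0.00534053 -2.67503857] [-0.01182316 -0.15381738  0.21859109] 0.13176987001461088
```

View pics/t7.png

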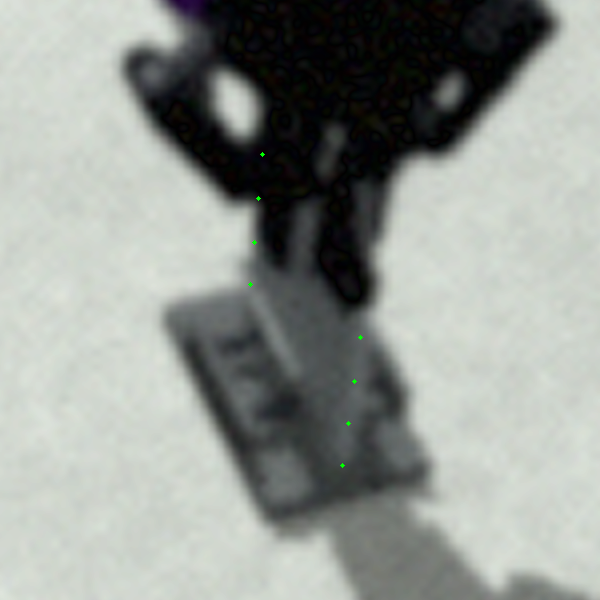

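The plate is between the jaws, its near end at about (350,430), and upright. I'll continue down.

Call:
drive_tool(
  commands="0 0 -0.03 0 0 0 0; 0 0 -0.03 0 0 0 0; 0 0 -0.02 0 0 0 0; 0 0 0 0 0 0 0; 0 0 0 0 0 0 0; 0 0 0 0 0 0 0",
)

```text
time_s: 23.17
eef_pos: [661.5, 8.0, 81.3]
ee_rot: [0.0, 0.707, 0.707, 0.0]
force: [-2.3, 0.8, 9.3]
grip_width: 0.129
grip_force: 60.3
```

Call:
drive_tool(
  commands="0 0 -0.02 0 0 0 0; 0 0 -0.02 0 0 0 0; 0 0 -0.02 0 0 0 0; 0 0 0 0 0 0 0; 0 0 0 0 0 0 0; 0 0 0 0 0 0 0",
)

```text
time_s: 23.67
eef_pos: [663.2, 8.0, 81.1]
ee_rot: [0.003, 0.707, 0.707, 0.002]
force: [-10.1, 2.9, 41.3]
grip_width: 0.128
grip_force: 67.8
```

Force rises to 41 N with no further travel, so the plate is home on the base. I'll back off, release and retreat.

Call:
drive_tool(
  commands="0 0 0.03 0 0 0 0; 0 0 0.03 0 0 0 0; 0 0 0 0 0 0 0; 0 0 0 0 0 0 0; 0 0 0 0 0 0 45; 0 0 0 0 0 0 45; 0 0 0 0 0 0 45; 0 0 0 0 0 0 45; 0 0 0.1 0 0 0 45; 0 0 0.2 0 0 0 45; 0 0 0.3 0 0 0 45; 0 0 0.35 0 0 0 45; 0 0 0.35 0 0 0 45; -0.3 0.25 0 0 0 0 45; -0.35 0.25 0 0 0 0 45; -0.35 0.25 0 0 0 0 45; -0.35 0.25 0 0 0 0 45; -0.35 0.25 0 0 0 0 45; -0.2 0.1 0 0 0 0 45; 0 0 0 0 0 0 45",
)

```text
time_s: 25.33
eef_pos: [472.3, 141.9, 211.4]
ee_rot: [-0.0, 0.706, 0.708, 0.0]
force: [0.7, -0.6, 0.5]
grip_width: 0.451
grip_force: 0.0
```

Run:
```python
from h import *
out=[]
for n in("side","top"):
    p=capture(n); im=p["pixels"]; b=cv2.resize(im,None,fx=8,fy=8,interpolation=2)
    for d in(40,-40):
        for z in(10,74,90): cv2.circle(b,tuple(((proj(p,[[661.5,8+(d if z<75 else d*35/40),z]])[0]+.5)*8).astype(int)),2,(0,255,0),-1)
    c=(proj(p,[[661,8,50]])[0]*8).astype(int); a=b[c[1]-150:c[1]+150,c[0]-200:c[0]+200]
    out.append(np.vstack([a,cv2.resize(im,(400,300))]))
cv2.imwrite("pics/t8.png",np.hstack(out)); print(sense()["time_s"],sense()["eef_pos"])
```

```text
25.4333 [475.55897871 140.04269728 211.29429359]
```

View pics/t8.png

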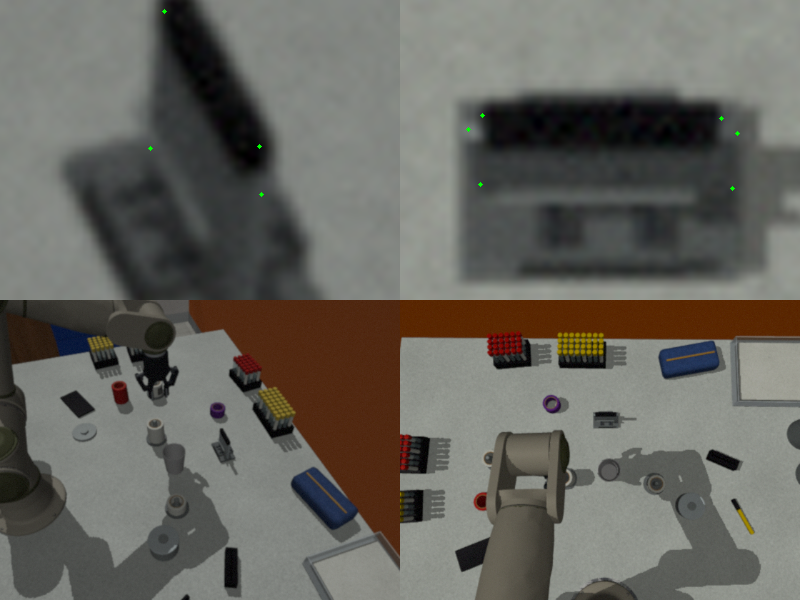

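The plate stands upright in the clip, its bar and edges within about 2 mm of the seated pose. All three rolls are on their spindles, the cup is upright and the gripper is clear, so I'm handing in.

```bash
python3 -c "
from rig import finish_job; print(finish_job())"
```

```text
the job is handed in; nothing more can be done
None
```

I put the three rolls on their matching spindles, then pressed the tear-off plate home in the clip, where it stands upright; the cup is still standing, and I handed the job in at about 25 s (the hand-in returned no verdict).

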